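# Pin two film rolls to the rewind turntable

## Task

Lock the two film rolls to the rewind turntable: draw the red-headed drive pin out of its rack, push it down through the drive holes of both rolls, and with it turn the rolls by feel until it drops into one of the turntable's hidden holes; leave it fully home with its collar flat on the upper roll. Push gently, never force the pin, and leave the other pins and everything else on the bench where they are.

Things in the scene. Friction and masses are not known exactly. Their poses are not given: they have to be found in the camera images.
- drive_pin: Drive pin, 0.12 kg, upright in one of the rack's holes. Red head with black rings, 20 mm diameter; below it a steel collar 30 mm diameter, 4 mm thick; below that a steel shaft 12 mm diameter, 60 mm long, its last 7 mm tapering to a flat 6 mm nose. Origin on the axis at the collar's underside (which rests on the rack's top), z up along the pin: the head spans z = 4 to 44 mm.
- drive_pin_tip (a point): Centre of the flat nose of the drive pin, 60 mm below the pin's origin.
- pin_black: A shorter pin with a black head (shaft 35 mm, otherwise the same shape as the drive pin), in another hole of the rack. Not needed, stays in its hole.
- pin_blue: A shorter pin with a blue head and black rings (shaft 35 mm, otherwise the same shape), in the remaining hole of the rack. Not needed, stays in its hole.
- pin_rack: Fixed wooden block, 50 x 190 x 70 mm (x, y, z), with three vertical through holes 15 mm in diameter, 60 mm apart along its y, middle one in the centre. Origin at the centre of its underside. The place of each pin in it varies.
- stand: Fixed rewind turntable, round, 150 mm diameter, with two film rolls stacked on it. Origin on its vertical turning axis at the bench top. The turntable plate's upper face is at z = 50 mm, the lower roll (black core) fills z = 50 to 68 mm, the upper roll (white core) z = 70 to 88 mm.
- spindle_top (a point): Point on the stand's axis level with the upper roll's top (88 mm above the bench). The fixed 12 mm spindle with its 18 mm brass cap ends 3 mm above it and holds the rolls down. Rolls: hard, 128 mm diameter; each turns about the axis by itself, about 0.5 N at its drive hole moves it, by at least 1.4 rad either way from its start.
- plate_center (a point): Centre of the turntable plate's upper face, on the axis, hidden under the rolls. A brake holds the plate still. It has six through holes, 14 mm diameter, 26 mm from the axis, 60 degrees apart. At the start none is under the drive holes: the nearest in either direction of turning is 15 to 45 degrees away and must be felt for. Edges not chamfered: the nose slips in within about 3 mm of a hole's centre.
- drive_hole (a point): Centre of the drive hole's mouth (black rim on the white core) on top of the upper roll; moves with it; z up, x away from the axis. Each roll has one such through hole, 14 mm diameter, 26 mm from the axis; the lower one starts within 0.12 rad of the upper, so the tapered nose draws it into line. The nose lands on bare plate 38 mm below this point; over a plate hole it goes on until the collar rests on the roll (60 mm).
- film_can_green: Loose flat green film can, 140 mm diameter, 24 mm tall. Bystander. Origin at the underside's centre.
- film_can_rust: Loose flat rusty-brown film can, 140 mm diameter, 24 mm tall. Bystander. Origin at the underside's centre.
- loupe: Loose black loupe, 44 mm diameter, 38 mm tall. Bystander. Origin at the underside's centre.
- empty_core: Loose yellow empty film core, a ring 50 mm in diameter, 17 mm tall. Bystander. Origin at the underside's centre.
- screwdriver: Loose screwdriver with a yellow handle, lying along its x. Bystander.
- cleaner_bottle: Loose amber bottle, 48 mm diameter, 110 mm tall. Bystander. Origin at the underside's centre.
Not all that is in view belongs to the job. What is meant by the pin_rack is not green, orange or white, and is the larger of those in its own colour.

How it is judged:
On the way, in this order (a step that is already met when the one before it is completed fails the run):
1. the drive pin is drawn clear of its rack (z of drive_pin_tip in the frame of pin_rack above 0.072 m), for 0.1 s.
2. the pin's nose is pushed through the upper roll's drive hole and into the lower roll's (at least 26 mm below the upper roll's top) (z of drive_pin_tip in the frame of drive_hole below -0.026 m and horizontal distance between drive_pin_tip and drive_hole below 0.008 m), for 0.1 s.
At the end, for the whole second after the job is handed in: The drive pin stands upright (within 0.08 rad) and at rest through both rolls and into the turntable, its collar's underside within 3 mm of the upper roll's top and its axis within 5 mm of the drive hole's centre, released (z of drive_pin in the frame of drive_hole between -0.003 and 0.003 m and horizontal distance between drive_pin and drive_hole below 0.005 m and angle between drive_pin's own z axis and vertical below 0.08 rad and linear speed of drive_pin below 0.02 m/s); the robot touches nothing.
It fails at once if the pin is forced: more than 40 N between it and the turntable or its rolls (contact force between drive_pin and stand above 40 N).
It fails at once if one of the other pins is moved more than 20 mm (distance of any of pin_black, pin_blue from where it was at the start of the episode above 0.02 m).
It fails at once if a bystander is moved more than 30 mm (distance of any of film_can_green, film_can_rust, loupe, empty_core, screwdriver, cleaner_bottle from where it was at the start of the episode above 0.03 m).
It also fails if it takes over 48 s, if anything falls off the work surface, if the arm or the gripper's body presses on something with over 40 N, if the wrist force passes 120 N, or if a joint passes its speed limit or range.

## Robot

A 7-joint arm with a two-finger parallel gripper is mounted at the origin on the work surface. World frame = base frame: x ahead of the robot, y to its left, z up, the work surface at z = 0. Lengths are in m, angles in rad, forces in N, time in s.
With the tool pointing down it reaches from about 0.425 to 0.975 m from the base axis. Payload 16.7 kg.
Tool frame: the origin (TCP) lies between the finger pads; the fingertips stand arm.tip_reach ahead of it and the grasp point (between the pads) lies 8 mm behind it (arm.tip_reach is the distance from the TCP to the fingertips, in m); z points along the fingers, x is the direction in which the jaws open and shut, and the axes are right-handed (so a half turn about z gives the same grasp; the last joint's range is limited). The gripper opens to 85 mm and grips with 20 to 120 N. Pads are 22 mm wide; open, the fingers measure 114 mm over their backs; the gripper's body (76 mm by 85 mm) begins 54 mm behind the grasp point. The pads swing forward as they close: fully open they stand 13 mm farther back than shut.
Start: joints at [-1.308, 0.426, 0.074, 1.606, -0.034, 1.111, -0.067], TCP at [0.271, 0.618, 0.242] pointing down, gripper open.
Joint ranges: [-2.85, 2.85], [-0.5, 2.14], [-1.23, 1.37], [0.21, 2.46], [-1.02, 4.16], [0.16, 2.05], [-2.73, 2.73]. Speed limits (rad/s): [1.89, 1.89, 2.39, 2.39, 3.01, 3.01, 3.01].

## Interface

Orientations are given as a unit quaternion [x, y, z, w].
In Python, from plant import arm, camera gives the robot as it stands.
- The arm moves only by the shell command python3 -m inch 'ROWS'. ROWS is JSON, a list of rows, each a list of 3 entries, a list of its own where there are three numbers: the turn, a rotation vector about the tool's x, y, z in rad, then the shift along the tool's x, y, z in m, then the finger opening in m, from 0 to 0.0854. In form: [[[rx, ry, rz], [tx, ty, tz], hand], ...]. A call has 1 to 8 rows; each row is the pose to reach, as a shift and turn from the pose measured when the call began, along the tool's axes at that moment; what a row does not reach only later rows make up. A row lasts 1/8 s, in which the tool goes at most 62.5 mm and 10.7 degrees, less where a joint would pass 70% of its speed; a pose out of reach is approached as far as the arm can. A call with a gripper value outside its range is refused whole. The fingers move at their own pace and stop on an object; the grip force is fixed at half the most. Time passes only in rows, so rows that repeat a pose let the fingers close. It gives the time, the measured TCP pose, the force and the opening at its end, in the units of the state.
- arm.observe(): the state, without advancing time (a new reading comes with each control period).
- camera(name): name is "side" or "top" or "wrist"; returns a dict with "image" (420x560x3 uint8, blue, green, red), "fov_y" (degrees; the focal length in pixels is half the picture's height over the tangent of half this angle, whatever the lens; pixels are square), "cx", "cy" (the principal point, pixels), "eye" and "orientation" of the camera in the world. Camera axes: x right, y down, z forward; pixel columns grow to the right and rows downward; lengths in m; the calibration is good to about 2 mm. A picture is of the moment at which its call begins. There is no depth.
- arm.close_job(): hands the job in, once; it reports no verdict.
The state is a dict: "t": time; "joints": joint angles; "qvel": joint speeds; "joint_torque": joint torques, N m; "tool_pos": TCP position; "tool_rot": TCP orientation; "ft_force": force on the tool from outside, world axes, zero at the start; "ft_torque": the same for the moment, N m; "finger_gap": finger opening in m.
Only numpy, scipy, OpenCV 4.12 (cv2) and the standard library are available. Lean on these libraries where they do the work, as an engineer would, in place of code of your own. Each camera call takes 0.05 s, during which the arm holds its last target.

## Working session

There is one attempt and no reset: what is moved stays moved. The work goes in short steps, Python scripts to look and compute and a shell command to move; the robot and the scene stay as the last step left them, time stands still between calls to the robot, and variables do not carry over. Pictures are saved under pics/ and viewed, and the job is handed in when it is done.

```bash
ls; mkdir -p pics
python3 - <<'E'
from plant import arm,camera
import cv2
for n in ["side","top","wrist"]:
    c=camera(n); cv2.imwrite(f"pics/{n}0.png",c["image"]); print(n,c["fov_y"],c["cx"],c["cy"],c["eye"],c["orientation"])
s=arm.observe();print({k:s[k] for k in ("t","tool_pos","tool_rot","finger_gap","ft_force")},arm.tip_reach)
E
```

```text
pics
side 56.44497657924512 278.93121469291503 206.47079614410137 [ 0.25773886 -0.70728919  0.68489178] [ 0.8872087  -0.17401057  0.0925151  -0.41715944]
top 54.41440890741104 278.4174175219977 210.514520543373 [ 0.40535848 -0.03012683  1.0959931 ] [-0.7033125   0.70649196 -0.04824797  0.0623921 ]
wrist 64.26773726101892 274.4515202668068 208.6606622858526 [0.2038488  0.64743667 0.37193132] [0.82815912 0.54139066 0.07856728 0.12196642]
{'t': 0.15, 'tool_pos': array([0.27069912, 0.61801526, 0.2417825 ]), 'tool_rot': array([ 8.37024852e-01,  5.47164651e-01, -3.94264595e-04,  2.93539279e-04]), 'finger_gap': 0.08544194420144378, 'ft_force': array([ 0.85243035,  0.08460251, -0.97898116])} 0.011
```

View pics/top0.png

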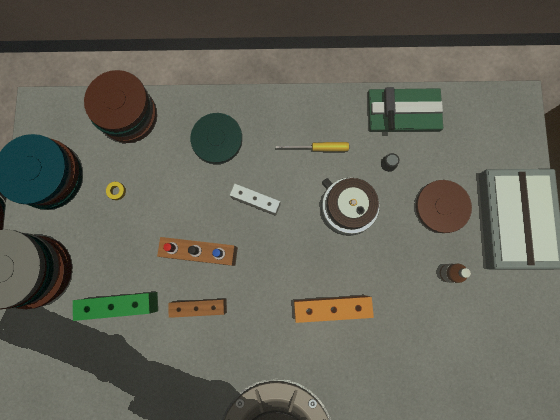

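View pics/side0.png

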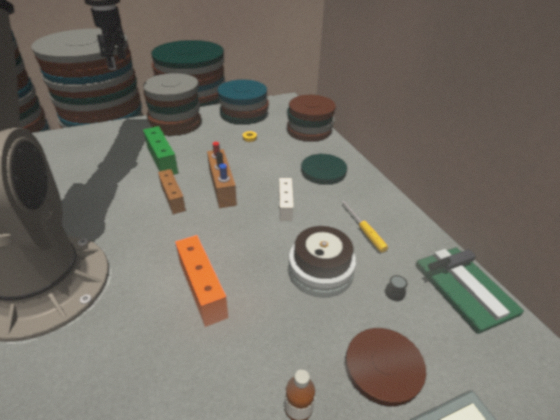

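View pics/wrist0.png

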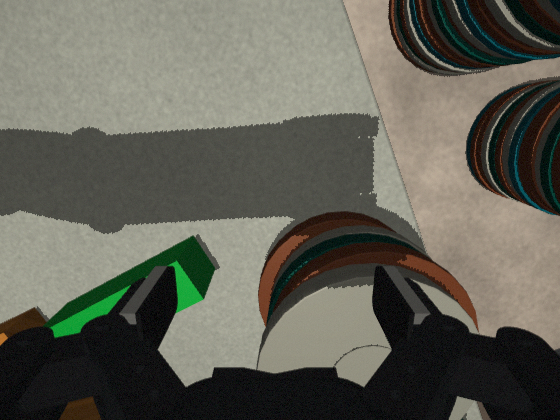

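The top view is the only good overview. Candidates for the rack are brown large (197,251), holding red (168,247), black (194,251) and blue (218,253) pins; brown small (197,308), empty; green (114,305); orange (333,309); white (255,198). I choose the large brown rack and its red-headed pin. The stand is at (352,205), with its drive hole near (361,210). I'll check this in close crops.

Run:
```python
import cv2,numpy as np
t=cv2.imread("pics/top0.png");s=cv2.imread("pics/side0.png")
a=cv2.resize(t[225:275,145:245],(400,200),interpolation=2)
b=cv2.resize(t[170:240,317:387],(400,400),interpolation=2)
c=cv2.resize(s[135:210,195:245],(267,400),interpolation=2)
d=cv2.resize(s[220:295,285:360],(400,400),interpolation=2)
o=np.zeros((600,800,3),np.uint8);o[:200,:400]=a;o[200:,:400]=b;o[:200,400:400+133]=cv2.resize(c,(133,200));o[200:,400:]=d
cv2.imwrite("pics/crop0.png",o)
```

```text
(no output)
```

View pics/crop0.png

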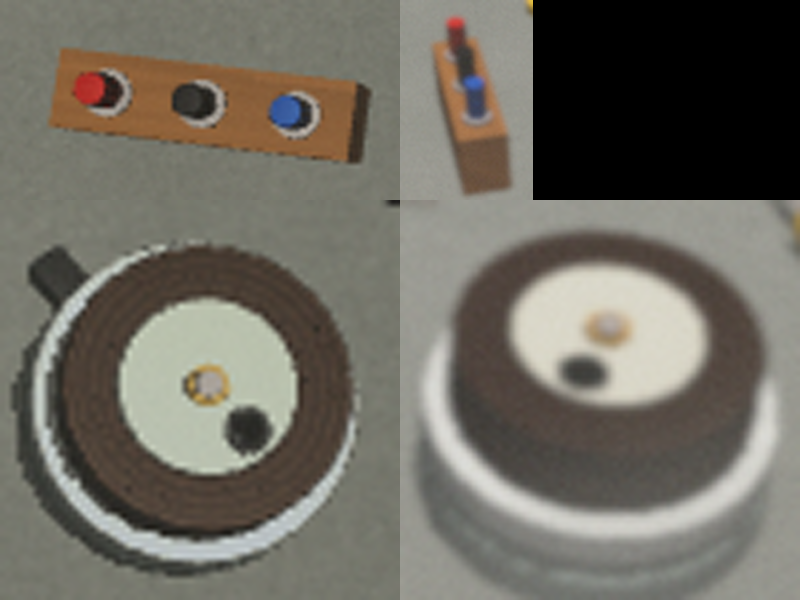

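```bash
cat > h.py <<'E'
import numpy as np, cv2
from scipy.spatial.transform import Rotation as R
def ray(c,u,v):
    f=210/np.tan(np.radians(c["fov_y"])/2)
    d=R.from_quat(c["orientation"]).apply([(u-c["cx"])/f,(v-c["cy"])/f,1]); return np.array(c["eye"]),d
def onz(c,u,v,z):
    e,d=ray(c,u,v); return e+d*(z-e[2])/d[2]
def proj(c,p):
    f=210/np.tan(np.radians(c["fov_y"])/2)
    q=R.from_quat(c["orientation"]).inv().apply(np.array(p)-c["eye"]); return f*q[:2]/q[2]+[c["cx"],c["cy"]]
E
python3 - <<'E'
from h import *
from plant import camera
np.set_printoptions(precision=4,suppress=True)
T=camera("top");S=camera("side")
for n,u,v,z in [("red top",167.5,247,.114),("collar",172,248.2,.074),("c1",160,237,.07),("c2",157.7,256.2,.07),("c3",234.3,245.5,.07),("c4",232.3,265.3,.07),("blacktop",145+188/4,225+102/4,.114),("bluetop",145+286/4,225+112/4,.114),("hole",360.6,209.9,.088),("core",353.4,202.5,.088)]:
    p=onz(T,u,v,z);print(n,p,proj(S,p))
k=75/400
for n,u,v,z in [("red",195+ (456-400)*.375,135+22*.375,.112),("hole",285+184*k,220+172*k,.088),("core",285+208*k,220+135*k,.088)]:
    p=onz(S,u,v,z);print(n,u,v,p)
E
```

```text
red top [0.473  0.2574 0.114 ] [213.9684 143.3506]
collar [0.4727 0.2576 0.074 ] [215.0351 155.3687]
c1 [0.5014 0.2904 0.07  ] [221.5129 149.2233]
c2 [0.453  0.2941 0.07  ] [205.3674 151.6444]
c3 [0.4791 0.1015 0.07  ] [233.5303 185.7604]
c4 [0.4297 0.1058 0.07  ] [214.8724 188.9203]
blacktop [0.4643 0.1977 0.114 ] [216.7448 154.3661]
bluetop [0.4581 0.1384 0.114 ] [220.6304 166.0932]
hole [ 0.5649 -0.2147  0.088 ] [317.8716 253.3724]
core [ 0.5837 -0.1975  0.088 ] [322.0114 245.5845]
red 216.0 143.25 [0.4793 0.2593 0.112 ]
hole 319.5 252.25 [ 0.5696 -0.2131  0.088 ]
core 324.0 245.3125 [ 0.5881 -0.1983  0.088 ]
```

```bash
cat >> h.py <<'E'
def togo(s,p,ang):
    """shift in tool axes and turn so tool is at p, pointing down, tool x at heading ang (deg, mod 180)"""
    r=R.from_quat(s["tool_rot"]); sh=r.inv().apply(np.array(p)-s["tool_pos"])
    best=None
    for a in (ang,ang+180):
        a=np.radians(a); g=R.from_matrix(np.array([[np.cos(a),np.sin(a),0],[np.sin(a),-np.cos(a),0],[0,0,-1]]))
        rv=(r.inv()*g).as_rotvec()
        if best is None or np.linalg.norm(rv)<np.linalg.norm(best): best=rv
    return np.round(best,4),np.round(sh,4)
E
python3 - <<'E'
from h import *
from plant import arm
s=arm.observe();print(togo(s,[.473,.2576,.20],175.6))
print(togo(s,[.473,.2576,.20],-4.4))
E
```

```text
(array([4.0000e-04, 5.0000e-04, 1.2348e+00]), array([-0.2491,  0.3299,  0.0422]))
(array([4.0000e-04, 5.0000e-04, 1.2348e+00]), array([-0.2491,  0.3299,  0.0422]))
```

```bash
python3 -m inch '[[[0,0,0.18],[-0.036,0.047,0.005],0.085],[[0,0,0.36],[-0.071,0.094,0.012],0.085],[[0,0,0.54],[-0.107,0.141,0.018],0.085],[[0,0,0.72],[-0.142,0.188,0.024],0.085],[[0,0,0.9],[-0.178,0.236,0.03],0.085],[[0,0,1.07],[-0.214,0.283,0.036],0.085],[[0,0,1.235],[-0.249,0.33,0.042],0.085],[[0,0,1.235],[-0.249,0.33,0.042],0.085]]'
python3 - <<'E'
from h import *
from plant import arm,camera
c=camera("wrist");cv2.imwrite("pics/w1.png",c["image"]);s=arm.observe();print(s["t"],s["tool_pos"],s["tool_rot"],s["ft_force"],s["qvel"])
print(c["eye"])
for p in [(.473,.2576,.114),(.473,.2576,.074),(.464,.198,.114)]: print(proj(c,p))
E
```

```text
t: 1.25
tool_pos: [0.475, 0.2532, 0.2001]
tool_rot: [0.999, -0.043, 0.0, 0.001]
ft_force: [-0.7, 0.8, 0.7]
finger_gap: 0.0846
1.3 [0.47387362 0.25574516 0.20010749] [ 9.99184561e-01 -4.03731957e-02 -6.27600594e-05  4.63815351e-04] [0.0048126  0.19210173 0.02186822] [-0.03338485  0.00151051 -0.04640479 -0.01214802 -0.00178903  0.00276283
  0.00754781]
[0.48119479 0.326191   0.33019433]
[271.05776385 213.9131747 ]
[271.53465437 198.57135818]
[266.06501409 292.33751805]
```

View pics/w1.png

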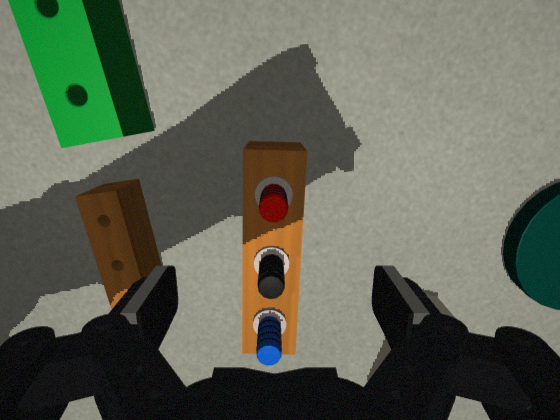

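Run:
```python
from h import *
im=cv2.imread("pics/w1.png")
cv2.imwrite("pics/w1c.png",cv2.resize(im[135:365,230:320],(313,800))[:600] if 0 else cv2.resize(im[135:365,220:340],(313,600),interpolation=2))
```

```text
(no output)
```

View pics/w1c.png

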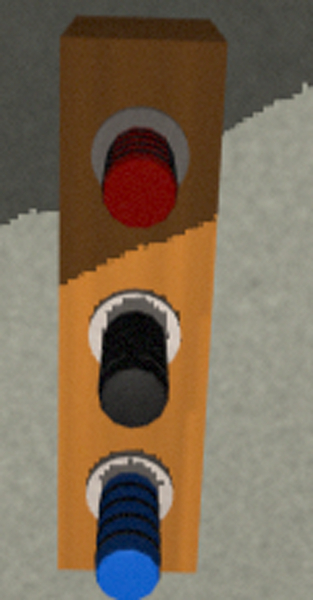

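Run:
```python
from h import *
from plant import arm,camera
c=camera("wrist")
for u,v,z in [(273.3,208.6,.114),(271,287.2,.114),(269,355.4,.114),(220+140/2.609,135+153/2.609,.074)]: print(onz(c,u,v,z))
s=arm.observe();print(s["t"],togo(s,[.4755,.2600,.104],175.8))
```

```text
[0.47373521 0.2638282  0.114     ]
[0.46717363 0.20447246 0.114     ]
[0.46060901 0.14511979 0.114     ]
[0.47390595 0.26411257 0.074     ]
1.35 (array([ 0.0005,  0.0003, -0.0043]), array([ 0.0021, -0.0029,  0.0961]))
```

```bash
cat >> h.py <<'E'
def shot(n,f,box=None,k=1):
    from plant import camera
    c=camera(n); im=c["image"]
    if box: im=im[box[1]:box[3],box[0]:box[2]]
    cv2.imwrite("pics/"+f,cv2.resize(im,None,fx=k,fy=k,interpolation=2)); return c
E
python3 - <<'E'
from h import *
from plant import arm
c=shot("wrist","w2.png",(220,135,340,365),2.6);s=arm.observe();print(s["t"],s["tool_pos"],c["eye"])
im=c["image"].astype(int);m=((im[...,2]>70)&(im[...,1]<30)&(im[...,0]<30)).astype(np.uint8)
n,l,st,ce=cv2.connectedComponentsWithStats(m);
for i in range(1,n):
    if st[i,4]>80: print(st[i],ce[i],onz(c,*ce[i],.114))
E
```

```text
1.4 [0.47286172 0.258171   0.20015788] [0.47895158 0.33021865 0.33037459]
[263 200  28  28 636] [276.33176101 213.53773585] [0.47481927 0.2617907  0.114     ]
```

View pics/w2.png

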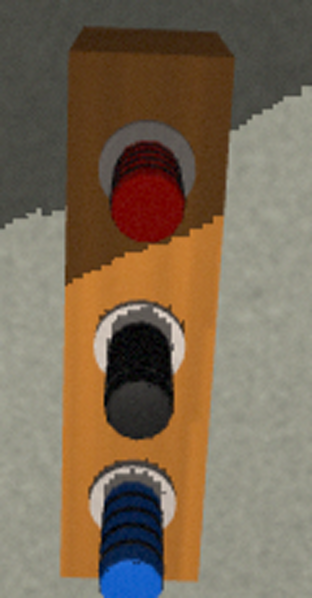

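Run:
```python
from h import *
from plant import arm
s=arm.observe();print(s["t"],togo(s,[.4748,.2607,.090],175.7))
```

```text
1.4 (array([ 0.0004,  0.0003, -0.0008]), array([ 0.0018, -0.0027,  0.1102]))
```

```bash
python3 -m inch '[[[0,0,0],[0.002,-0.003,0.03],0.085],[[0,0,0],[0.002,-0.003,0.07],0.085],[[0,0,0],[0.002,-0.003,0.11],0.085],[[0,0,0],[0.002,-0.003,0.11],0.085],[[0,0,0],[0.002,-0.003,0.11],0.085]]'
python3 - <<'E'
from h import *
from plant import arm
c=shot("side","s2.png",(150,90,290,230),4);s=arm.observe();print(s["t"],s["tool_pos"],s["ft_force"]);c=shot("wrist","w3.png")
E
```

```text
t: 2.02
tool_pos: [0.4754, 0.2619, 0.0914]
tool_rot: [0.999, -0.037, 0.0, -0.0]
ft_force: [0.6, 0.5, 0.7]
finger_gap: 0.0849
2.075 [0.47563331 0.26192413 0.09175778] [ 0.0305685  -0.20185607 -0.26669299]
```

View pics/s2.png

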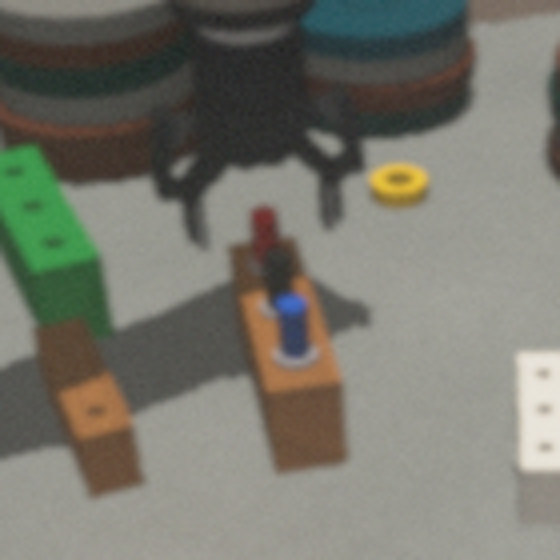

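View pics/w3.png

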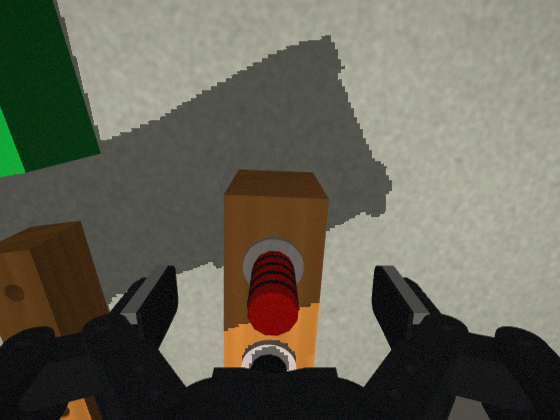

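The red head (273,313) sits centred between the fingers (172 and 376), so I close.

```bash
python3 -m inch '[[[0,0,0],[0,0,0.001],0.04],[[0,0,0],[0,0,0.001],0.015],[[0,0,0],[0,0,0.001],0.01],[[0,0,0],[0,0,0.001],0.01],[[0,0,0],[0,0,0.001],0.01],[[0,0,0],[0,0,0.001],0.01]]'
python3 - <<'E'
from h import *
from plant import arm
c=shot("wrist","w4.png");s=arm.observe();print(s["t"],s["tool_pos"],s["ft_force"],s["finger_gap"])
E
```

```text
t: 2.88
tool_pos: [0.4758, 0.2619, 0.091]
tool_rot: [0.999, -0.038, 0.001, -0.001]
ft_force: [-1.4, -0.7, 5.1]
finger_gap: 0.0187
2.925 [0.47579367 0.26194231 0.09107345] [-2.06302208 -1.31787708  6.33382687] 0.018553217148542196
```

View pics/w4.png

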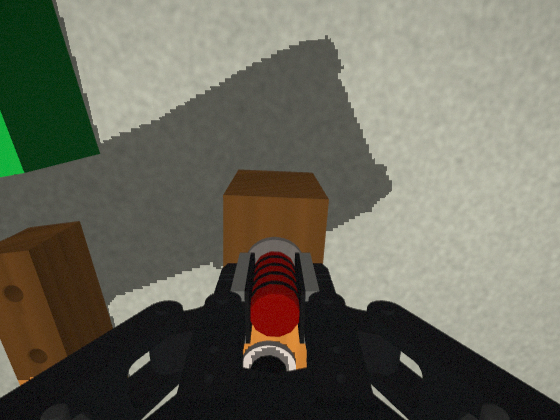

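```bash
python3 -m inch '[[[0,0,0],[0,0,-0.01],0.01],[[0,0,0],[0,0,-0.03],0.01],[[0,0,0],[0,0,-0.06],0.01],[[0,0,0],[0,0,-0.09],0.01],[[0,0,0],[0,0,-0.12],0.01],[[0,0,0],[0,0,-0.14],0.01],[[0,0,0],[0,0,-0.14],0.01]]'
python3 - <<'E'
from h import *
from plant import arm
c=shot("wrist","w5.png");s=arm.observe();print(s["t"],s["tool_pos"],s["ft_force"],s["finger_gap"])
c=shot("side","s5.png",(150,70,290,210),4)
E
```

```text
t: 3.8
tool_pos: [0.4762, 0.262, 0.2327]
tool_rot: [0.999, -0.038, 0.002, -0.002]
ft_force: [0.0, -0.1, -1.9]
finger_gap: 0.0185
3.85 [0.47560136 0.26174873 0.23144265] [-0.46743492  0.29061822 -1.68176892] 0.01836042905987331
```

View pics/w5.png

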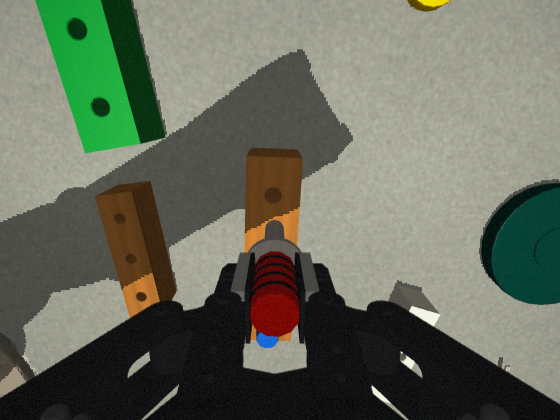

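View pics/s5.png

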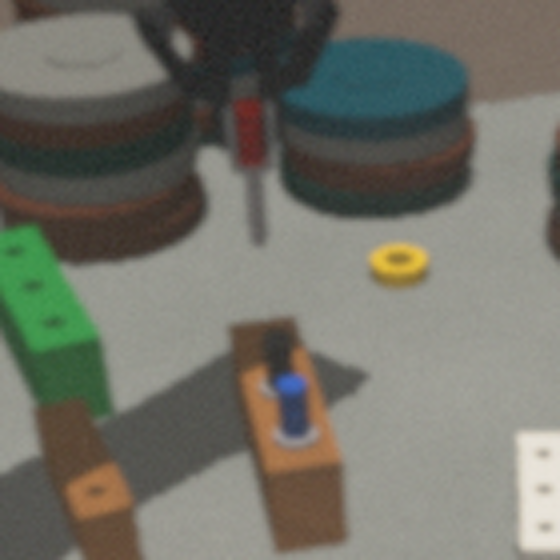

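Run:
```python
from h import *
from plant import arm
s=arm.observe();print(s["t"],s["joints"],togo(s,[.567,-.214,.22],175.7),togo(s,[.567,-.214,.20],175.7))
```

```text
3.9 [-1.0118809   0.23265553  0.45831649  1.93864508 -0.12270587  0.9952943
 -0.57268883] (array([-0.0016, -0.001 , -0.0002]), array([0.1272, 0.4673, 0.0101])) (array([-0.0016, -0.001 , -0.0002]), array([0.1272, 0.4674, 0.0301]))
```

```bash
python3 -m inch '[[[0,0,0],[0.013,0.047,0],0.01],[[0,0,0],[0.028,0.105,0],0.01],[[0,0,0],[0.044,0.163,0],0.01],[[0,0,0],[0.06,0.22,0],0.01],[[0,0,0],[0.076,0.28,0.005],0.01],[[0,0,0],[0.092,0.34,0.01],0.01],[[0,0,0],[0.108,0.4,0.015],0.01],[[0,0,0],[0.127,0.467,0.02],0.01]]'
python3 -m inch '[[[0,0,0],[0.0,0.0,0],0.01]]'
python3 - <<'E'
from h import *
from plant import arm
s=arm.observe();print(s["t"],s["tool_pos"],s["tool_rot"],s["qvel"].max(),s["ft_force"],togo(s,[.567,-.214,.20],175.7))
c=shot("wrist","w6.png")
E
```

```text
t: 4.9
tool_pos: [0.5651, -0.2082, 0.2094]
tool_rot: [0.999, -0.037, -0.0, -0.001]
ft_force: [1.7, 0.3, -0.3]
finger_gap: 0.0185
t: 5.03
tool_pos: [0.5637, -0.2138, 0.2079]
tool_rot: [0.999, -0.041, -0.001, 0.0]
ft_force: [-0.6, 0.1, -2.0]
finger_gap: 0.0182
5.025 [ 0.56367606 -0.21380018  0.207937  ] [ 9.99159460e-01 -4.09679382e-02 -1.32439019e-03  4.97749236e-04] 0.028166867654173377 [-0.63522031  0.05719058 -2.02460496] (array([ 0.0011,  0.0026, -0.0069]), array([ 0.0033, -0.0001,  0.0079]))
```

View pics/w6.png

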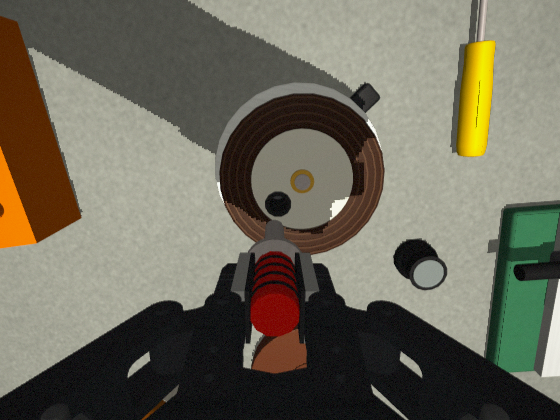

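Run:
```python
from h import *
from plant import arm
c=shot("wrist","w7.png",(215,160,335,270),5);s=arm.observe()
print(s["t"],s["tool_pos"],c["eye"])
import pickle;pickle.dump(c,open("c7.pkl","wb"))
p=s["tool_pos"]-[0,0,.081];print("tip",p,proj(c,p),"hole pred",proj(c,[.5667,-.2137,.088]))
```

```text
5.125 [ 0.56414662 -0.20896807  0.20789049] [ 0.57003412 -0.13828455  0.33797007]
tip [ 0.56414662 -0.20896807  0.12689049] [275.14694393 219.62393844] hole pred [278.95285437 209.23929597]
```

View pics/w7.png

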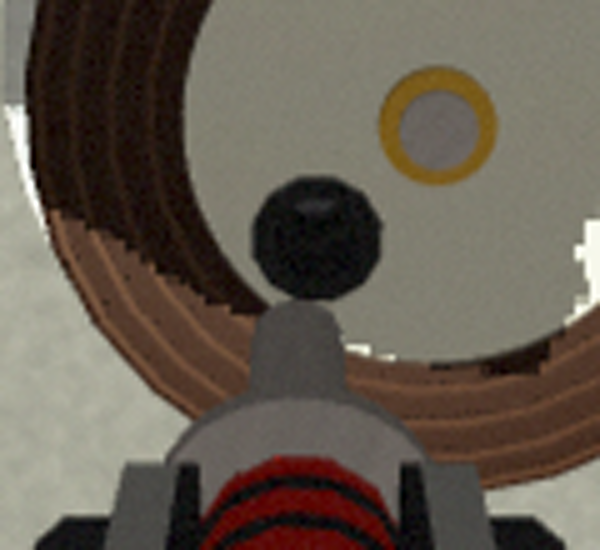

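Run:
```python
from h import *
import pickle
c=pickle.load(open("c7.pkl","rb"))
h=onz(c,278.2,207.6,.088);e=onz(c,275.2,220,.127);t=e-[0,.003,0]
sp=onz(c,215+438/5,160+127/5,.091)
print("hole",h,"nose edge",e,"nose",t,"hole-nose",h-t,"spindle",sp,np.linalg.norm((h-sp)[:2]))
```

```text
hole [ 0.56621581 -0.21232243  0.088     ] nose edge [ 0.56416405 -0.20919724  0.127     ] nose [ 0.56416405 -0.21219724  0.127     ] hole-nose [ 0.00205176 -0.00012518 -0.039     ] spindle [ 0.58596659 -0.19544476  0.091     ] 0.025979782113590717
```

```bash
python3 -m inch '[[[0,0,0],[0.002,0,0.015],0.01],[[0,0,0],[0.002,0,0.031],0.01],[[0,0,0],[0.002,0,0.031],0.01],[[0,0,0],[0.002,0,0.031],0.01]]'
python3 - <<'E'
from h import *
from plant import arm
c=shot("wrist","w8.png",(215,160,335,270),5);s=arm.observe()
print(s["t"],s["tool_pos"],s["tool_rot"],s["ft_force"],c["eye"])
import pickle;pickle.dump(c,open("c8.pkl","wb"))
E
```

```text
t: 5.62
tool_pos: [0.5661, -0.2088, 0.177]
tool_rot: [0.999, -0.038, -0.002, -0.001]
ft_force: [0.8, 0.2, -1.0]
finger_gap: 0.0189
5.675 [ 0.56627774 -0.20895567  0.17721897] [ 9.99265485e-01 -3.82937832e-02 -1.28598829e-03 -6.49612251e-04] [-0.09920701 -0.47575022 -1.80042068] [ 0.57214157 -0.13615149  0.30729072]
```

View pics/w8.png

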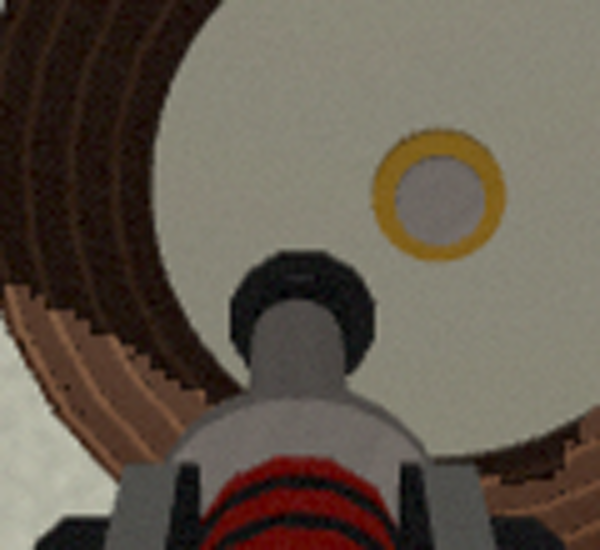

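Run:
```python
from h import *
import pickle
c=pickle.load(open("c8.pkl","rb"))
h=onz(c,215+302.5/5,160+321/5,.088);e=onz(c,215+299/5,160+299/5,.096);t=e-[0,.003,0]
sp=onz(c,215+439/5,160+195/5,.091)
print(h,t,"hole-nose",h-t,sp,np.linalg.norm((h-sp)[:2]), np.degrees(np.arctan2(*(h-sp)[1::-1])))
```

```text
[ 0.566279   -0.21274014  0.088     ] [ 0.56626285 -0.20981698  0.096     ] hole-nose [ 1.61473412e-05 -2.92316279e-03 -8.00000000e-03] [ 0.58592981 -0.1952727   0.091     ] 0.026291928832559562 -138.3663671805027
```

```bash
python3 -m inch '[[[0,0,0],[0.0003,0.0023,0],0.01],[[0,0,0],[0.0003,0.0023,0.004],0.01],[[0,0,0],[0.0003,0.0023,0.009],0.01],[[0,0,0],[0.0003,0.0023,0.012],0.01],[[0,0,0],[0.0003,0.0023,0.012],0.01]]'
python3 - <<'E'
from h import *
from plant import arm
c=shot("wrist","w9.png",(215,160,335,270),5);s=arm.observe()
print(s["t"],s["tool_pos"],s["tool_rot"],s["ft_force"])
E
```

```text
t: 6.3
tool_pos: [0.5662, -0.2112, 0.1649]
tool_rot: [0.999, -0.038, -0.002, -0.001]
ft_force: [0.3, -0.7, -1.6]
finger_gap: 0.0186
6.35 [ 0.56630064 -0.21122932  0.16505851] [ 9.99264971e-01 -3.83007669e-02 -1.45932107e-03 -6.62381067e-04] [ 0.21527702 -0.09521504 -1.70445971]
```

View pics/w9.png

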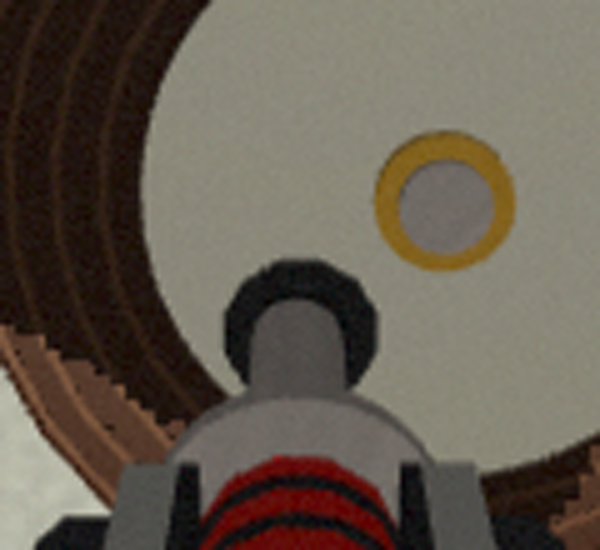

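```bash
python3 -m inch '[[[0,0,0],[0.0003,-0.0005,0.003],0.01],[[0,0,0],[0.0003,-0.0005,0.007],0.01],[[0,0,0],[0.0003,-0.0005,0.01],0.01],[[0,0,0],[0.0003,-0.0005,0.013],0.01],[[0,0,0],[0.0003,-0.0005,0.013],0.01]]'
python3 - <<'E'
from h import *
from plant import arm
c=shot("wrist","w10.png",(215,160,335,270),5);s=arm.observe()
print(s["t"],s["tool_pos"],s["tool_rot"],s["ft_force"])
E
```

```text
t: 6.98
tool_pos: [0.5665, -0.2107, 0.1518]
tool_rot: [0.999, -0.038, -0.002, -0.001]
ft_force: [0.3, 0.1, -1.4]
finger_gap: 0.0184
7.025 [ 0.56657566 -0.2108166   0.15200611] [ 9.99261927e-01 -3.83795878e-02 -1.48661359e-03 -6.30903277e-04] [-0.14219982 -1.24718428 -0.63327834]
```

View pics/w10.png

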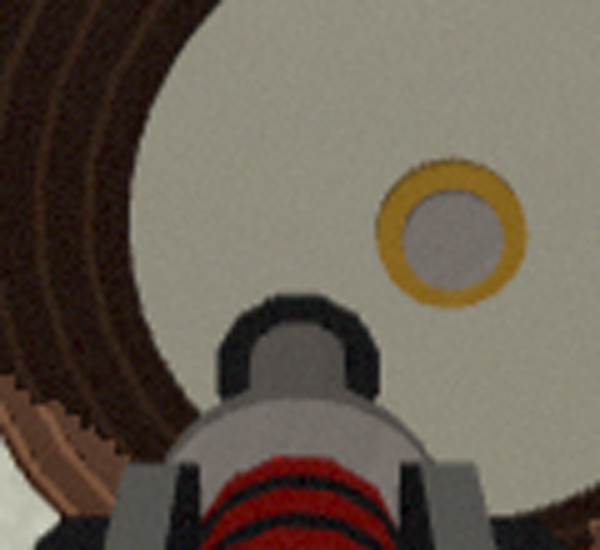

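```bash
python3 -m inch '[[[0,0,0],[0,0,0.002],0.01],[[0,0,0],[0,0,0.004],0.01],[[0,0,0],[0,0,0.006],0.01],[[0,0,0],[0,0,0.006],0.01]]'; python3 -m inch '[[[0,0,0],[0,0,0.002],0.01],[[0,0,0],[0,0,0.004],0.01],[[0,0,0],[0,0,0.005],0.01],[[0,0,0],[0,0,0.005],0.01]]'
```

```text
t: 7.52
tool_pos: [0.5665, -0.2108, 0.1458]
tool_rot: [0.999, -0.038, -0.002, -0.001]
ft_force: [0.7, -0.3, -1.7]
finger_gap: 0.0185
t: 8.02
tool_pos: [0.5664, -0.2107, 0.1407]
tool_rot: [0.999, -0.038, -0.002, -0.001]
ft_force: [-0.4, 0.1, -1.0]
finger_gap: 0.0185
```

```bash
python3 -m inch '[[[0,0,0],[0,0,0.002],0.01],[[0,0,0],[0,0,0.004],0.01],[[0,0,0],[0,0,0.006],0.01],[[0,0,0],[0,0,0.007],0.01]]'; python3 -m inch '[[[0,0,0],[0,0,0.001],0.01],[[0,0,0],[0,0,0.002],0.01]]'
```

```text
t: 8.52
tool_pos: [0.5663, -0.2107, 0.1335]
tool_rot: [0.999, -0.038, -0.002, -0.001]
ft_force: [-0.3, 0.4, -1.3]
finger_gap: 0.0182
t: 8.78
tool_pos: [0.5663, -0.2107, 0.1315]
tool_rot: [0.999, -0.038, -0.002, -0.001]
ft_force: [0.1, -0.7, -2.0]
finger_gap: 0.0184
```

```bash
python3 -m inch '[[[0,0,0],[0,0,0.001],0.01],[[0,0,0],[0,0,0.001],0.01]]'; python3 -m inch '[[[0,0,0],[0,0,0.001],0.01],[[0,0,0],[0,0,0.001],0.01]]'
```

```text
t: 9.02
tool_pos: [0.5665, -0.2109, 0.1309]
tool_rot: [0.999, -0.038, -0.002, -0.001]
ft_force: [-2.2, 0.6, 5.6]
finger_gap: 0.0186
t: 9.28
tool_pos: [0.5667, -0.2111, 0.1307]
tool_rot: [0.999, -0.038, -0.001, -0.001]
ft_force: [-3.7, 1.7, 12.9]
finger_gap: 0.0183
```

```bash
cat > nx.py <<'E'
import sys;from h import *
from plant import arm
s=arm.observe()
th=np.radians(-138.4);u=lambda a:np.array([np.cos(a),np.sin(a)])
T0=np.array([.5664,-.2108]);C=T0-.026*u(th)
d=s["tool_pos"][:2]-C;print("phi now",round(np.degrees(np.arctan2(d[1],d[0])-th),1),"r",round(np.hypot(*d)*1e3,1),"z",s["tool_pos"][2],"F",np.round(s["ft_force"],1),"t",s["t"])
for ph in map(float,sys.argv[1:]):
    p=C+.026*u(th+np.radians(ph)); print(ph,togo(s,[*p,.1300],-4.4))
E
python3 nx.py 4 8 12 16 -4 -8
```

```text
phi now 1.0 r 26.0 z 0.1307142296888923 F [-3.7  1.7 12.9] t 9.275
4.0 (array([-0.0014,  0.0024, -0.0002]), array([0.001 , 0.0009, 0.0007]))
8.0 (array([-0.0014,  0.0024, -0.0002]), array([0.0024, 0.0021, 0.0007]))
12.0 (array([-0.0014,  0.0024, -0.0002]), array([0.0039, 0.0031, 0.0007]))
16.0 (array([-0.0014,  0.0024, -0.0002]), array([0.0055, 0.004 , 0.0007]))
-4.0 (array([-0.0014,  0.0024, -0.0002]), array([-0.0016, -0.0016,  0.0007]))
-8.0 (array([-0.0014,  0.0024, -0.0002]), array([-0.0028, -0.003 ,  0.0007]))
```

```bash
python3 -m inch '[[[0,0,0],[0.001,0.0009,0.0003],0.01],[[0,0,0],[0.0024,0.0021,0.0005],0.01],[[0,0,0],[0.0024,0.0021,0.0005],0.01]]'; python3 nx.py 8 12 16
```

```text
t: 9.65
tool_pos: [0.5683, -0.2129, 0.1307]
tool_rot: [0.999, -0.039, -0.002, -0.002]
ft_force: [-8.3, 4.7, 15.3]
finger_gap: 0.0186
phi now 6.1 r 26.1 z 0.13065747370731845 F [-8.3  4.7 15.3] t 9.65
8.0 (array([-0.003 ,  0.0039, -0.0003]), array([0.0008, 0.0004, 0.0007]))
12.0 (array([-0.003 ,  0.0039, -0.0003]), array([0.0023, 0.0014, 0.0006]))
16.0 (array([-0.003 ,  0.0039, -0.0003]), array([0.0039, 0.0023, 0.0006]))
```

```bash
python3 -m inch '[[[0,0,0],[0.0012,0.0008,0.0001],0.01],[[0,0,0],[0.0023,0.0014,0.0002],0.01],[[0,0,0],[0.0023,0.0014,0.0002],0.01]]'; python3 nx.py 12 16 20
python3 -c "
from h import *
shot('wrist','w11.png',(215,160,335,270),5)"
```

```text
t: 10.02
tool_pos: [0.5699, -0.2139, 0.1308]
tool_rot: [0.999, -0.038, -0.002, -0.002]
ft_force: [-6.5, 5.2, 11.4]
finger_gap: 0.0183
phi now 10.5 r 25.9 z 0.130756495613717 F [-6.5  5.2 11.4] t 10.025
12.0 (array([-0.0043,  0.0051, -0.0002]), array([0.0005, 0.0005, 0.0008]))
16.0 (array([-0.0043,  0.0051, -0.0002]), array([0.0021, 0.0014, 0.0007]))
20.0 (array([-0.0043,  0.0051, -0.0002]), array([0.0037, 0.0022, 0.0007]))
```

View pics/w11.png

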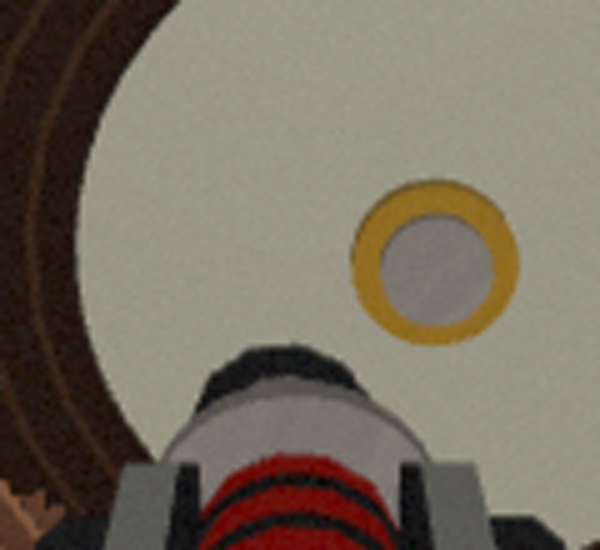

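```bash
python3 -m inch '[[[-0.004,0.005,0],[0.0008,0.0006,-0.0003],0.01],[[-0.004,0.005,0],[0.0021,0.0014,-0.0003],0.01],[[-0.004,0.005,0],[0.0021,0.0014,-0.0003],0.01]]'; python3 nx.py 16 20 24
```

```text
t: 10.45
tool_pos: [0.572, -0.2155, 0.131]
tool_rot: [0.999, -0.039, -0.0, -0.0]
ft_force: [-1.8, 1.6, 0.3]
finger_gap: 0.0184
phi now 16.2 r 26.0 z 0.13102665140037148 F [-1.8  1.6  0.3] t 10.45
16.0 (array([-0.0004,  0.0002, -0.0002]), array([-0.0001, -0.    ,  0.001 ]))
20.0 (array([-0.0004,  0.0002, -0.0002]), array([0.0016, 0.0008, 0.001 ]))
24.0 (array([-0.0004,  0.0002, -0.0002]), array([0.0032, 0.0015, 0.001 ]))
```

```bash
python3 -m inch '[[[0,0,0],[0.0008,0.0004,0],0.01],[[0,0,0],[0.0008,0.0004,0.0007],0.01],[[0,0,0],[0.0008,0.0004,0.0007],0.01]]'; python3 nx.py 18 20 22 24
```

```text
t: 10.82
tool_pos: [0.5729, -0.2162, 0.1307]
tool_rot: [0.999, -0.039, 0.0, -0.0]
ft_force: [-4.0, 2.9, 8.5]
finger_gap: 0.0186
phi now 18.7 r 26.1 z 0.1307292946094551 F [-4.   2.9  8.5] t 10.825
18.0 (array([-0.0004, -0.0002, -0.0005]), array([-0.0002, -0.0002,  0.0007]))
20.0 (array([-0.0004, -0.0002, -0.0005]), array([0.0006, 0.0001, 0.0007]))
22.0 (array([-0.0004, -0.0002, -0.0005]), array([0.0014, 0.0005, 0.0007]))
24.0 (array([-0.0004, -0.0002, -0.0005]), array([0.0023, 0.0008, 0.0007]))
```

Bare plate here. I'll keep going: move lightly loaded, then press.

```bash
python3 -m inch '[[[0,0,0],[0.0014,0.0005,-0.0005],0.01],[[0,0,0],[0.0014,0.0005,-0.0003],0.01],[[0,0,0],[0.0014,0.0005,0.0003],0.01]]'; python3 nx.py 22 24 26 28
```

```text
t: 11.2
tool_pos: [0.5746, -0.2171, 0.1306]
tool_rot: [0.999, -0.039, 0.001, -0.0]
ft_force: [-1.5, 0.4, 7.4]
finger_gap: 0.0184
phi now 22.9 r 26.1 z 0.13064109115854297 F [-1.5  0.4  7.4] t 11.2
22.0 (array([-0.0001, -0.001 , -0.0005]), array([-0.0004, -0.0002,  0.0006]))
24.0 (array([-0.0001, -0.001 , -0.0005]), array([0.0005, 0.0001, 0.0006]))
26.0 (array([-0.0001, -0.001 , -0.0005]), array([0.0013, 0.0004, 0.0006]))
28.0 (array([-0.0001, -0.001 , -0.0005]), array([0.0022, 0.0007, 0.0006]))
```

```bash
python3 -m inch '[[[0,0,0],[0.0016,0.0005,-0.0005],0.01],[[0,0,0],[0.0016,0.0005,-0.0003],0.01],[[0,0,0],[0.0016,0.0005,0.0003],0.01]]'; python3 nx.py 26 28 30 32
```

```text
t: 11.58
tool_pos: [0.5763, -0.2177, 0.1303]
tool_rot: [0.999, -0.039, 0.001, 0.0]
ft_force: [-0.1, 0.3, -0.6]
finger_gap: 0.0186
phi now 26.9 r 26.0 z 0.1303016267524946 F [-0.1  0.3 -0.6] t 11.575
26.0 (array([ 0.0001, -0.0013, -0.0004]), array([-0.0004, -0.0001,  0.0003]))
28.0 (array([ 0.0001, -0.0013, -0.0004]), array([0.0005, 0.0001, 0.0003]))
30.0 (array([ 0.0001, -0.0013, -0.0004]), array([0.0013, 0.0004, 0.0003]))
32.0 (array([ 0.0001, -0.0013, -0.0004]), array([0.0022, 0.0006, 0.0003]))
```

Force vanished and z dropped to 0.1303, so the nose may be over a hole. I'll probe down.

```bash
python3 -m inch '[[[0,0,0],[0.0002,0,0.0008],0.01],[[0,0,0],[0.0002,0,0.0012],0.01]]'; python3 nx.py 28
```

```text
t: 11.82
tool_pos: [0.5766, -0.2178, 0.1291]
tool_rot: [0.999, -0.039, 0.001, 0.0]
ft_force: [-0.0, -0.0, 0.5]
finger_gap: 0.0183
phi now 27.6 r 26.0 z 0.12906280207176737 F [-0.  -0.   0.5] t 11.825
28.0 (array([ 0.0003, -0.0015, -0.0004]), array([ 0.0002,  0.0001, -0.0009]))
```

```bash
python3 -m inch '[[[0,0,0],[0.0004,0.0001,0.0008],0.01],[[0,0,0],[0.0008,0.0002,0.0015],0.01],[[0,0,0],[0.0008,0.0002,0.0015],0.01]]'; python3 nx.py 30 32 34
```

```text
t: 12.2
tool_pos: [0.5774, -0.2181, 0.1274]
tool_rot: [0.999, -0.039, 0.001, 0.0]
ft_force: [0.2, -0.1, -1.7]
finger_gap: 0.0186
phi now 29.4 r 25.9 z 0.1274418875355271 F [ 0.2 -0.1 -1.7] t 12.2
30.0 (array([ 0.0002, -0.0014, -0.0005]), array([ 0.0003,  0.0001, -0.0026]))
32.0 (array([ 0.0002, -0.0014, -0.0005]), array([ 0.0011,  0.0003, -0.0026]))
34.0 (array([ 0.0002, -0.0014, -0.0005]), array([ 0.002 ,  0.0005, -0.0026]))
```

```bash
python3 -m inch '[[[0,0,0],[0.0002,0.0001,0.001],0.01],[[0,0,0],[0.0005,0.0001,0.002],0.01],[[0,0,0],[0.0005,0.0001,0.002],0.01]]'; python3 -m inch '[[[0,0,0],[0,0,0.001],0.01],[[0,0,0],[0,0,0.002],0.01],[[0,0,0],[0,0,0.002],0.01]]';python3 nx.py 32
```

```text
t: 12.58
tool_pos: [0.578, -0.2182, 0.1254]
tool_rot: [0.999, -0.039, 0.001, 0.0]
ft_force: [0.4, -0.4, -1.7]
finger_gap: 0.0182
t: 12.95
tool_pos: [0.5783, -0.2183, 0.1235]
tool_rot: [0.999, -0.039, 0.001, 0.0]
ft_force: [2.9, -0.9, -0.4]
finger_gap: 0.0186
phi now 31.5 r 25.9 z 0.12346132006146598 F [ 2.9 -0.9 -0.4] t 12.95
32.0 (array([ 0.0006, -0.0022, -0.0003]), array([ 0.0002,  0.0001, -0.0065]))
```

```bash
python3 -m inch '[[[0,-0.002,0],[0.0005,0.0001,0],0.01],[[0,-0.002,0],[0.0005,0.0001,0.001],0.01],[[0,-0.002,0],[0.0005,0.0001,0.002],0.01],[[0,-0.002,0],[0.0005,0.0001,0.002],0.01]]'; python3 nx.py 32
```

```text
t: 13.45
tool_pos: [0.5788, -0.2185, 0.1213]
tool_rot: [0.999, -0.039, 0.0, 0.0]
ft_force: [1.3, -0.5, -1.6]
finger_gap: 0.0186
phi now 32.7 r 25.9 z 0.12131813681996721 F [ 1.3 -0.5 -1.6] t 13.45
32.0 (array([ 0.0007, -0.0002, -0.0004]), array([-0.0003,  0.    , -0.0087]))
```

Going in smoothly. The remaining depth is about 12 mm (home at TCP ≈ 0.109).

```bash
python3 -m inch '[[[0,0,0],[0.0003,0.0001,0.0015],0.01],[[0,0,0],[0.0003,0.0001,0.003],0.01],[[0,0,0],[0.0003,0.0001,0.004],0.01],[[0,0,0],[0.0003,0.0001,0.004],0.01]]'; python3 nx.py 33
```

```text
t: 13.95
tool_pos: [0.579, -0.2186, 0.1171]
tool_rot: [0.999, -0.039, -0.0, 0.0]
ft_force: [0.5, -0.1, -2.6]
finger_gap: 0.0185
phi now 33.1 r 25.9 z 0.11713071365130404 F [ 0.5 -0.1 -2.6] t 13.95
33.0 (array([ 0.0006,  0.0001, -0.0005]), array([-0.0001,  0.0001, -0.0129]))
```

```bash
python3 -m inch '[[[0,0,0],[0,0,0.0015],0.01],[[0,0,0],[0,0,0.003],0.01],[[0,0,0],[0,0,0.0045],0.01],[[0,0,0],[0,0,0.0055],0.01],[[0,0,0],[0,0,0.0055],0.01]]'; python3 -m inch '[[[0,0,0],[0,0,0.001],0.01],[[0,0,0],[0,0,0.0015],0.01],[[0,0,0],[0,0,0.0015],0.01]]'; python3 nx.py 33
```

```text
t: 14.58
tool_pos: [0.579, -0.2186, 0.1115]
tool_rot: [0.999, -0.039, -0.0, 0.0]
ft_force: [0.3, -0.9, -3.4]
finger_gap: 0.0188
t: 14.95
tool_pos: [0.579, -0.2186, 0.11]
tool_rot: [0.999, -0.039, -0.0, 0.0]
ft_force: [1.1, -0.2, -0.7]
finger_gap: 0.0187
phi now 33.1 r 26.0 z 0.10996191415812491 F [ 1.1 -0.2 -0.7] t 14.95
33.0 (array([ 0.0007,  0.0002, -0.0005]), array([-0.  ,  0.  , -0.02]))
```

```bash
python3 -m inch '[[[0,0,0],[0,0,0.0007],0.01],[[0,0,0],[0,0,0.0007],0.01]]'; python3 -m inch '[[[0,0,0],[0,0,0.0007],0.01],[[0,0,0],[0,0,0.0007],0.01]]'
python3 - <<'E'
from h import *
shot("wrist","w12.png");shot("side","s12.png",(260,190,390,310),4.6)
E
```

```text
t: 15.2
tool_pos: [0.579, -0.2186, 0.1092]
tool_rot: [0.999, -0.039, -0.0, 0.0]
ft_force: [2.2, -0.6, -1.6]
finger_gap: 0.0184
t: 15.45
tool_pos: [0.5791, -0.2187, 0.109]
tool_rot: [0.999, -0.039, 0.0, 0.0]
ft_force: [-2.1, 0.0, 7.8]
finger_gap: 0.0186
```

View pics/s12.png

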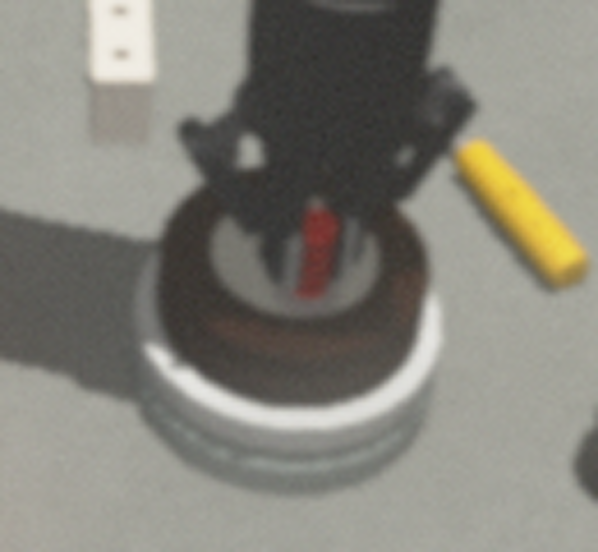

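View pics/w12.png

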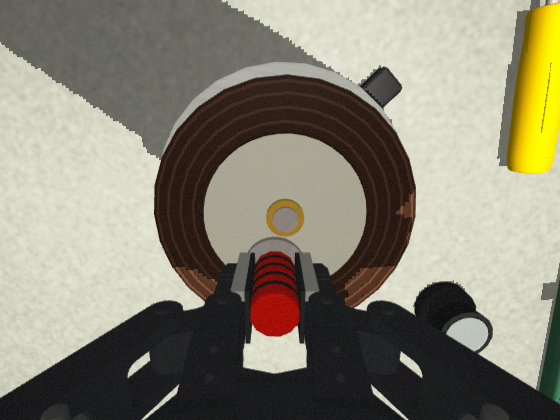

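The collar is seated: contact at TCP z 0.109 is the expected home (plate contact 0.131 − 0.022). I release and retreat straight up.

```bash
python3 -m inch '[[[0,0,0],[0,0,-0.0005],0.01],[[0,0,0],[0,0,-0.0005],0.03],[[0,0,0],[0,0,-0.0005],0.05],[[0,0,0],[0,0,-0.0005],0.07],[[0,0,0],[0,0,-0.0005],0.07],[[0,0,0],[0,0,-0.0005],0.07]]'
python3 - <<'E'
from h import *
shot("wrist","w13.png")
E
```

```text
t: 16.3
tool_pos: [0.5791, -0.2187, 0.1096]
tool_rot: [0.999, -0.039, 0.0, 0.0]
ft_force: [0.3, -0.5, -0.2]
finger_gap: 0.0699
```

View pics/w13.png

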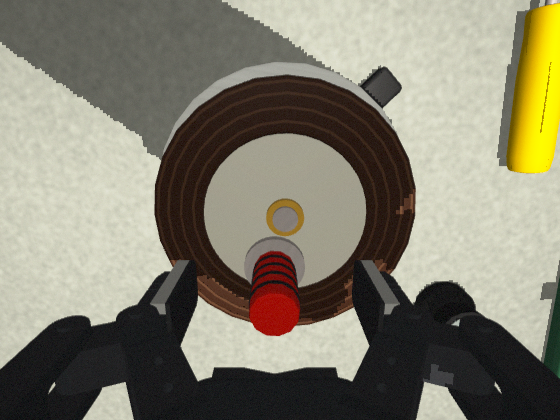

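```bash
python3 -m inch '[[[0,0,0],[0,0,-0.02],0.07],[[0,0,0],[0,0,-0.05],0.07],[[0,0,0],[0,0,-0.09],0.07],[[0,0,0],[0,0,-0.12],0.07],[[0,0,0],[0,-0.05,-0.14],0.07],[[0,0,0],[0,-0.1,-0.14],0.07],[[0,0,0],[0,-0.1,-0.14],0.07],[[0,0,0],[0,-0.1,-0.14],0.07]]'
python3 - <<'E'
from h import *
from plant import arm
np.set_printoptions(precision=4,suppress=True)
a=shot("side","s14.png",(280,180,380,290),5)
t=shot("top","t14.png");print(arm.observe()["t"])
b=shot("wrist","w14.png")
E
```

```text
t: 17.35
tool_pos: [0.5868, -0.1193, 0.2506]
tool_rot: [0.999, -0.039, 0.001, 0.0]
ft_force: [-0.2, 0.2, 0.6]
finger_gap: 0.0698
17.45
```

View pics/s14.png

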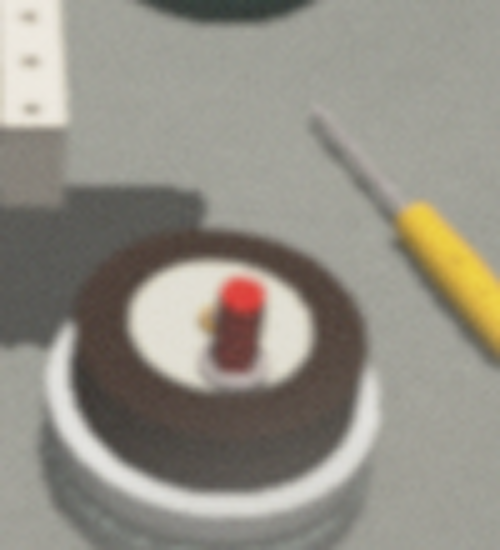

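View pics/t14.png

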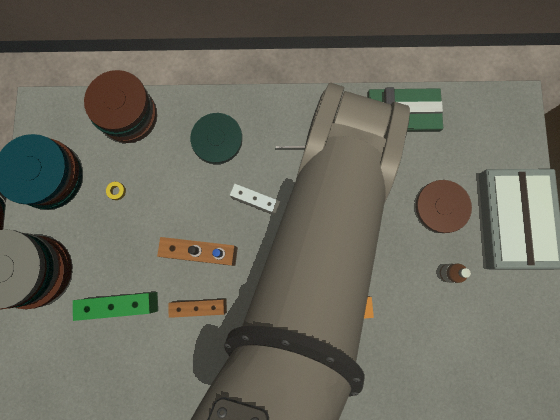

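View pics/w14.png

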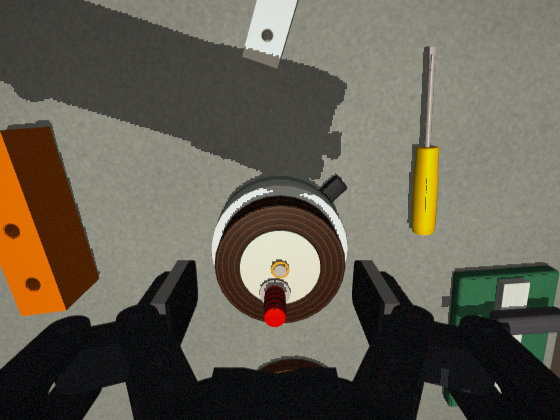

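```bash
python3 - <<'E'
from h import *
from plant import arm,camera
c=camera("side")
# nominal, pin on roll from side-cam axis estimate
b=onz(c,280+236/5,180+367/5,.092);print("collar",b,"expect head top px",proj(c,[b[0],b[1],.132]),"seen",(280+242.5/5,180+297/5))
for dx,dy in ((.0032,0),(0,.0032)): print("0.08rad tilt",proj(c,[b[0]+dx,b[1]+dy,.132]))
E
python3 -c "
from plant import arm
arm.close_job()"
```

```text
collar [ 0.58098288 -0.22531891  0.092     ] expect head top px [329.12213102 239.64461655] seen (328.5, 239.4)
0.08rad tilt [330.51537348 239.23767047]
0.08rad tilt [328.37075522 238.61800033]
the job is handed in; nothing more can be done
```

The drive pin is home in a turntable hole, through both rolls, with its collar flat on the upper roll. I released it, moved the gripper clear and handed the job in at about 17.5 s of the 48 s allowed.

- **What I did:** I took the red-headed pin from the larger brown rack and pushed it through both drive holes. Then I turned the rolls counter-clockwise (seen from above) by feel. The nose dropped in after about 27°, and the hole's centre was about 33° from the start.
- **Seating depth:** The collar stopped at tool height 0.109 m, exactly 22 mm below the bare-plate contact at 0.131 m, as the geometry requires.
- **Forces:** The largest force I read on the tool was about 18 N, while dragging the nose over the plate. That is well under the 40 N limit. I only saw readings at the end of each move, not between them.
- **Final pictures:** The pin stands upright. The head's top is within about 0.7 px of where a vertical pin would put it, and a 0.08 rad lean would shift it about 1 to 1.5 px, so this check is coarse. The black and blue pins and every bystander visible looked undisturbed. In the last top view the arm hid the loupe and most of the screwdriver; the screwdriver showed in place in the other two last views. The loupe was last seen standing, in the picture taken just after release.
- **Disagreements:** The cameras differed by 3 to 6 mm in absolute positions. I relied on the wrist camera's relative view of nose and hole, and on touch, for the fit.

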